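# Set the tile cutter's mitre fence one hole over

### The job

The mitre fence of the bench tile cutter is locked square by its spring index pin. Hook a fingertip under the pin's pull ring, lift the pin out of its hole, swing the ring end of the fence just one hole to the left as seen from the robot, and let the pin drop fully home there, leaving the ring free. Work gently with the fingertips only: do not pinch the ring, grip nothing, and leave the tile on the bed and everything else on the table where it lies.

Things in the scene. Friction and masses are not known exactly. Their poses are not given: they have to be found in the camera images.
- cutter: Bench tile cutter fixed to the table, aluminium base 390 x 420 mm. Origin: on the table under the fence's pivot; x points away from the robot, y left, z up. The base reaches from x = -235 to 155 mm; bed pads' top at 28 mm. Two rails cross along y at x = 40 and 80 mm (tops 99 mm high); the cutting head on them is parked at the right, its lever rising to 185 mm.
- next_hole (a point): Mouth of the hole to go to, first to the left of the middle, in the steel index plate along the cutter's front edge (75 x 270 mm, top 36 mm above the table). Five 11 mm holes lie on an arc of 200 mm radius about the pivot, 15 degrees (52 mm) apart; the middle one is at x = -200 mm, y = 0 of the cutter. Axes as the cutter's.
- fence (a joint): Angle of the fence about the pivot (rad): 0 = square, pin in the middle hole; grows as the ring end swings left. Next hole: 0.262. Play in a hole 0.0075 either way; stops at +-0.56. It stays where left (friction about 1 N at the ring). Aluminium bar 26 mm wide, 38 to 52 mm above the table, from the pivot 215 mm towards the robot; on its right a steel tile face, 29 to 59 mm high.
- pin (a joint): Lift of the index pin (m): 0 = fully home, end stop 0.016. The 8 mm pin enters a hole by 9 mm: clear above 0.009. Spring: 8 N when home, 15 N at the stop. Let go between holes, it rides on the plate at 0.008 to 0.009 and snaps down over the next hole. It stands on the fence 200 mm from the pivot, in a dark collar 26 mm wide reaching 78 mm above the table.
- pull_ring: Steel pull ring, rigid on top of the pin: 50 mm inner, 62 mm outer diameter, wire 6 mm. Origin: its centre, 186 mm from the pivot's axis; pin home: 113 mm above the table (top 140, lowest point 86). x runs along the fence to the pivot, y left, z up. It leans 30 degrees from upright, top towards the pivot: a finger that points along +x and 45 to 55 degrees down goes well through it.
- tile: White ceramic tile, 100 x 100 x 7 mm, loose on the cutter's bed, right of the fence. Origin: centre of its underside. Leave it.
- tape: Roll of paper tape lying flat, 104 mm across, 48 mm high, in front of the cutter at the right. Origin: centre of its underside. Leave it.
- nippers: Tile nippers lying flat in front of the cutter at the left, 185 mm long, 70 mm wide, 18 mm high; the jaws point along +x of the body. Origin: near the middle, on the table. Leave them.
- bottle: White bottle with a blue cap, 60 mm across, 170 mm high, at the right of the table. Origin: centre of its underside. Leave it.
- jar: Glass jar, 72 mm across, 110 mm high, at the right of the table. Origin: centre of its underside. Leave it.
- brush: Flat brush with a wooden handle, 210 mm long, lying at the right of the table. Origin: middle of its length, on the table. Leave it.
- tray: Black tray of white mosaic pieces, 190 x 270 x 22 mm, at the left of the table. Origin: centre of its underside. Leave it.

How it is judged:
By the outcome, as a careful person would: the job done as asked, in the order asked, and still so for the second after the job is handed in, with the robot touching nothing.
It also fails if it takes over 61 s, if anything falls off the work surface, if the arm or the gripper's body presses on something with over 40 N, if the wrist force passes 120 N, or if a joint passes its speed limit or range.

### The arm

A 6-joint arm with a two-finger parallel gripper is mounted at the origin on the work surface. World frame = base frame: x ahead of the robot, y to its left, z up, the work surface at z = 0. Lengths are in m, angles in rad, forces in N, time in s.
With the tool pointing down it reaches from about 0.35 to 0.85 m from the base axis. Payload 8.1 kg.
Tool frame: the origin (TCP) lies at the very end of the fingers, on their centre line; the grasp point (between the pads) lies 19 mm behind it; z points along the fingers, y is the line along which they close (so a half turn about z gives the same grasp; the last joint's range is limited). The gripper opens to 93 mm and grips with 3 to 60 N. Pads are 15 mm wide; open, the fingers measure 128 mm over their backs; the gripper's body (75 mm by 188 mm) begins 65 mm behind the grasp point.
Start: joints at [1.164, 0.13, 1.488, -0, 1.523, -0.085], TCP at [0.19, 0.569, 0.219] pointing down, gripper open.
Joint ranges: [-2.96, 2.96], [-0.89, 2.26], [0.02, 2.5], [-1.34, 4.48], [0, 2.73], [-2.66, 2.66]. Speed limits (rad/s): [2.39, 2.39, 2.79, 3.14, 3.14, 3.14].

### API

Orientations are given as a rotation vector (axis times angle).
In Python, from plant import robot gives the robot as it stands. The module is installed in compiled form; this text tells all that it offers.
- The arm moves only by the tool play_rows, never from a script. Its argument "increments" is text: rows parted by semicolons, each of 5 numbers parted by spaces: the shift along the tool's x, y, z in mm, then the turn about the tool's z in degrees, then the closure, from -1 (fully open) to 1 (shut). In form: dx dy dz yaw claw; .... A call has 1 to 20 rows; each row is the pose to reach, as a shift and turn from the pose commanded when the call began, along the tool's axes at that moment; what a row does not reach only later rows make up. A row lasts 1/10 s, in which the tool goes at most 50 mm and 8.59 degrees, less where a joint would pass 70% of its speed; a pose out of reach is approached as far as the arm can. A call with a gripper value outside its range is refused whole. The fingers move at their own pace and stop on an object; "force" is the grip in N (left out, the last holds). Time passes only in rows, so rows that repeat a pose let the fingers close. It gives the time, the measured TCP pose, the force, the opening and the grip force at its end, in the units of the state.
- robot.read_state(): the state, without advancing time (a new reading comes with each control period).
- robot.read_camera(name): name is "scene" or "top" or "wrist"; returns the picture (384x512x3 uint8, blue, green, red); there is no depth.
- robot.calibration(name): a dict with "vertical_fov" (degrees; the focal length in pixels is half the picture's height over the tangent of half this angle, whatever the lens; pixels are square), "cx", "cy" (the principal point, pixels), "rvec" (rotation vector, rad) and "tvec" (3), from world to camera coordinates, as OpenCV has them. Camera axes: x right, y down, z forward; pixel columns grow to the right and rows downward; lengths in m; the calibration is good to about 2 mm. A picture is of the moment at which its call begins: read the wrist's pose just before it. calibration takes no time and is no camera call; for the wrist camera it gives the pose at the moment of the call.
- robot.close_job(): hands the job in; it is judged then, once.
Trained networks look in the newest picture that a camera, given by its name, has taken for a name from the list of things; names that differ only in an ending like _2 or _b are one class to them, and where a whole thing is asked for, a point or a joint stands for the part that bears it (a point fixed in the world has none). Each returns a list of dicts, best first, with "conf" (0 to 1); they miss things now and then, are a little off and sometimes report something else, mostly with a low value. They report only what shows in the picture. A call takes as long as a camera call.
- robot.recognise(camera, query): "centre" ([x, y, z] in m, in world coordinates, good to about 4 mm: the middle of the surface that is visible of it).
- robot.regions_of(camera, query): "pixels" (384x512 bool, what is visible of it).
- robot.landmark_of(camera, query): "centre" ([x, y, z] in m, in world coordinates, good to about 4 mm: a listed point, or the origin of a listed thing).
The state is a dict: "t": time; "q": joint angles; "dq": joint speeds; "joint_torque": joint torques, N m; "tool_pos": TCP position; "orientation": TCP orientation; "force": force on the tool from outside, world axes, zero at the start; "wrist_torque": the same for the moment, N m; "opening": finger opening in m; "gripper_force": force on a finger pad.
Only numpy, scipy, OpenCV 4.12 (cv2) and the standard library are available. Lean on these libraries where they do the work, as an engineer would, in place of code of your own. Each camera call takes 0.05 s, during which the arm holds its last target. There are 200 camera calls.

## Working session

There is one attempt and no reset: what is moved stays moved. The work goes in short steps, Python scripts to look and compute and a tool call to move; the robot and the scene stay as the last step left them, time stands still between calls to the robot, and variables do not carry over. Pictures are saved under pics/ and viewed, at most 10 in all, crops included, and the job is handed in when it is done.

Besides the shell and the picture viewer there is one more tool, called after "Call:" as name(argument=value, ...), one argument or row to a line, values as JSON. play_rows: Moves the arm, as the interface text tells. Its arguments: {"type":"object","properties":{"increments":{"type":"string"},"force":{"type":"number"}},"required":["increments"]}

```bash
mkdir -p pics
cat > h.py <<'E'
import numpy as np, cv2
from plant import robot
from scipy.spatial.transform import Rotation as R
def cam(n):
    c=robot.calibration(n); f=192/np.tan(np.radians(c["vertical_fov"])/2)
    K=np.array([[f,0,c["cx"]],[0,f,c["cy"]],[0,0,1]]); return K,np.array(c["rvec"],float),np.array(c["tvec"],float)
def proj(n,P):
    K,r,t=cam(n); return cv2.projectPoints(np.array(P,float).reshape(-1,3),r,t,K,None)[0].reshape(-1,2)
def ray(n,uv,z):
    K,r,t=cam(n); M=R.from_rotvec(r).as_matrix(); o=-M.T@t; d=M.T@np.linalg.inv(K)@[uv[0],uv[1],1]
    return o+d*(z-o[2])/d[2]
E
python3 - <<'E'
from h import *
s=robot.read_state(); print({k:np.round(v,3) for k,v in s.items()})
for n in ["scene","top"]:
    im=robot.read_camera(n); cv2.imwrite(f"pics/{n}0.png",im)
    for q in ["cutter","next_hole","pull_ring","pin"]:
        print(n,q,[(np.round(d["centre"],3),round(d["conf"],2)) for d in robot.landmark_of(n,q)[:2]])
    print(n,'rec ring',[(np.round(d["centre"],3),round(d["conf"],2)) for d in robot.recognise(n,"pull_ring")[:2]])
print(robot.calibration("wrist"))
E
```

```text
{'t': np.float64(0.0), 'q': array([ 1.164,  0.131,  1.489,  0.   ,  1.523, -0.085]), 'dq': array([ 0.   ,  0.001,  0.001, -0.001, -0.   , -0.001]), 'joint_torque': array([-1.0000e-03, -5.5979e+01, -4.9180e+01,  7.7000e-02,  3.4000e-02,
       -0.0000e+00]), 'tool_pos': array([0.189, 0.569, 0.218]), 'orientation': array([-5.030e-01, -3.101e+00,  3.000e-03]), 'force': array([-0.814, -0.582, -0.069]), 'wrist_torque': array([-0.044, -0.008,  0.004]), 'gripper_force': np.float64(0.0), 'opening': np.float64(0.093)}
scene cutter [(array([0.703, 0.008, 0.001]), 0.66)]
scene next_hole [(array([0.519, 0.093, 0.038]), 0.94)]
scene pull_ring [(array([0.523, 0.038, 0.114]), 0.37)]Traceback (most recent call last):
  File "<stdin>", line 6, in <module>
ValueError: it knows: bottle, brush, cutter, jar, next_hole, nippers, pull_ring, tape, tile, tray
```

Run:
```python
from h import *
for n in ["top"]:
    im=robot.read_camera(n); cv2.imwrite(f"pics/{n}0.png",im)
    for q in ["cutter","next_hole","pull_ring","tape","nippers"]:
        print(n,q,[(np.round(d["centre"],3),round(d["conf"],2)) for d in robot.landmark_of(n,q)[:2]])
a=cv2.imread("pics/scene0.png");b=cv2.imread("pics/top0.png")
cv2.imwrite("pics/a.png",cv2.resize(a,(800,600),interpolation=cv2.INTER_CUBIC))
cv2.imwrite("pics/b.png",cv2.resize(b,(800,600),interpolation=cv2.INTER_CUBIC))
```

```text
top cutter [(array([0.706, 0.01 , 0.003]), 0.72)]
top next_hole [(array([0.521, 0.092, 0.037]), 0.89)]
top pull_ring [(array([0.528, 0.038, 0.11 ]), 0.44)]
top tape [(array([ 0.391, -0.078,  0.002]), 0.68)]
top nippers [(array([ 0.426,  0.186, -0.003]), 0.82)]
```

View pics/a.png

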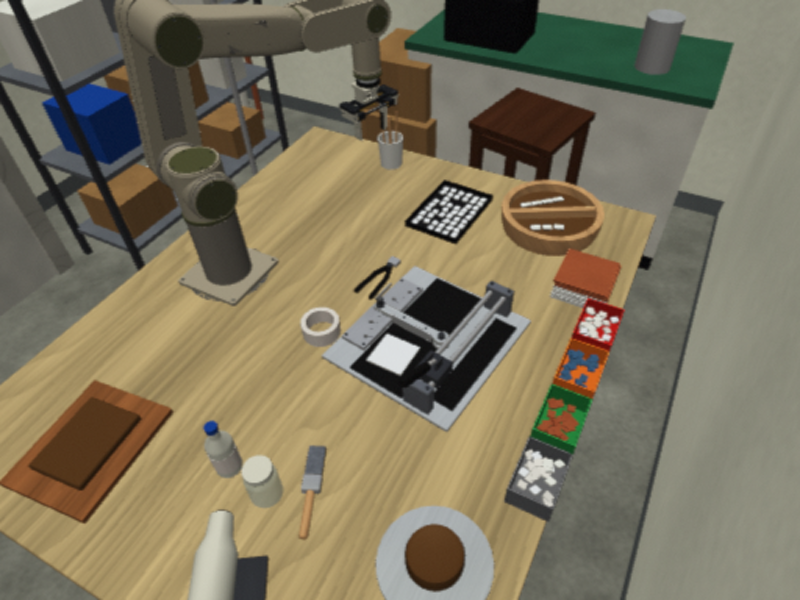

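View pics/b.png

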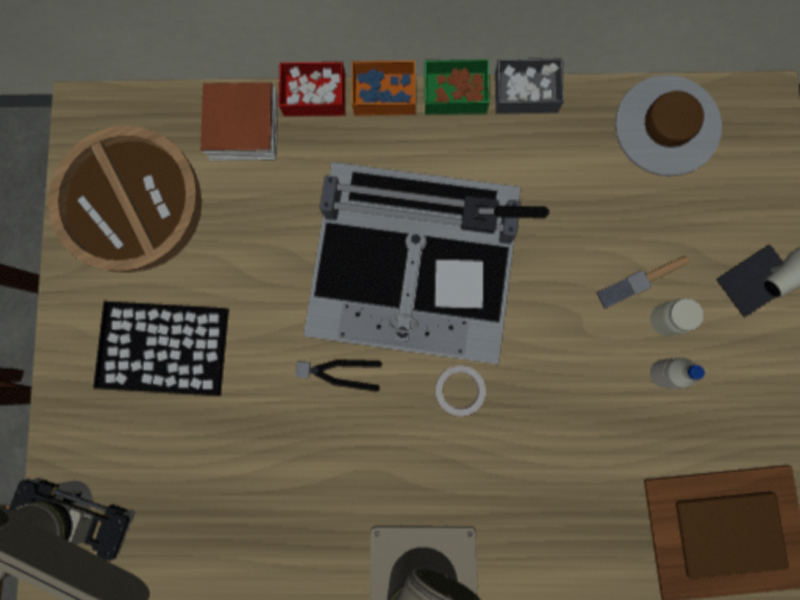

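The scene picture (a) shows the cutter ahead of the robot, with tape and nippers in front of it. In the top picture (b) the ring is at about (403,325) and the fence pivot at (415,240). The cutter's yaw is about -9°, and next_hole at (0.52, 0.092) agrees with the given geometry.

The rows can't tilt the tool, so I'll go high over the table on the fence's heading and push past reach, to see whether the arm tilts there.

Call:
play_rows(
  increments="-100 -80 -100 0 1; -737 -597 -250 0 1; -737 -597 -250 0 1; -737 -597 -250 0 1; -737 -597 -250 0 1; -737 -597 -250 0 1; -737 -597 -250 0 1; -737 -597 -250 0 1; -737 -597 -250 0 1; -737 -597 -250 0 1; -737 -597 -250 0 1; -737 -597 -250 0 1; -737 -597 -250 0 1; -737 -597 -250 0 1; -737 -597 -250 0 1; -737 -597 -250 0 1; -737 -597 -250 0 1; -737 -597 -250 0 1; -737 -597 -250 0 1; -737 -597 -250 0 1",
  force=3,
)

```text
t: 2.5
tool_pos: [0.6973, -0.2266, 0.4674]
orientation: [0.506, 3.1, -0.0]
force: [0.4, 0.3, 0.5]
opening: 0.0005
gripper_force: 0.0
```

Call:
play_rows(
  increments="-600 0 0 0 1; -600 0 0 0 1; -600 0 0 0 1; -600 0 0 0 1; -600 0 0 0 1; -600 0 0 0 1; -600 0 0 0 1; -600 0 0 0 1; -600 0 0 0 1; -600 0 0 0 1",
)

```text
t: 3.5
tool_pos: [0.8128, -0.2647, 0.3355]
orientation: [0.496, 3.055, -0.011]
force: [0.4, 0.5, 0.1]
opening: 0.0002
gripper_force: 0.0
```

Call:
play_rows(
  increments="-600 0 0 0 1; -600 0 0 0 1; -600 0 0 0 1; -600 0 0 0 1; -600 0 0 0 1",
)

```text
t: 4.0
tool_pos: [0.8547, -0.2798, 0.2717]
orientation: [0.489, 3.011, -0.022]
force: [-0.0, -1.1, 0.2]
opening: 0.0004
gripper_force: 0.0
```

Run:
```python
from h import *
s=robot.read_state(); print(s["q"].round(3),s["tool_pos"].round(3),s["orientation"].round(3),R.from_rotvec(s["orientation"]).as_matrix().round(3))
```

```text
[-0.376  1.125  0.023  0.006  1.901 -1.622] [ 0.855 -0.28   0.272] [ 0.489  3.011 -0.022] [[-0.945  0.316  0.087]
 [ 0.315  0.949 -0.028]
 [-0.092  0.001 -0.996]]
```

Call:
play_rows(
  increments="-4500 0 -1800 0 1; -4500 0 -1800 0 1; -4500 0 -1800 0 1",
)

```text
t: 4.3
tool_pos: [0.8655, -0.2841, 0.2946]
orientation: [0.48, 2.96, -0.034]
force: [-0.4, 0.1, 1.1]
opening: 0.0004
gripper_force: 0.0
```

```bash
cat > s.py <<'E'
from h import *
s=robot.read_state(); M=R.from_rotvec(s["orientation"]).as_matrix()
print(round(s["t"],2),"q",s["q"].round(3),"p",s["tool_pos"].round(4),"down deg",np.degrees(np.arcsin(-M[2,2])).round(2),"heading",np.degrees(np.arctan2(M[1,2],M[0,2])).round(1),"F",s["force"].round(1)); print(M.round(3))
E
python3 s.py
```

```text
4.3 q [-0.377  1.102  0.022  0.009  1.873 -1.623] p [ 0.8655 -0.2841  0.2946] down deg 81.73 heading -18.2 F [-0.4  0.1  1.1]
[[-0.939  0.316  0.137]
 [ 0.313  0.949 -0.045]
 [-0.144  0.001 -0.99 ]]
```

Call:
play_rows(
  increments="-4500 0 -3000 0 1",
)

```text
t: 4.4
tool_pos: [0.8701, -0.2858, 0.3106]
orientation: [0.476, 2.931, -0.04]
force: [0.3, 0.0, -0.2]
opening: 0.0004
gripper_force: 0.0
```

Call:
play_rows(
  increments="-4500 0 0 0 1",
)

```text
t: 4.5
tool_pos: [0.8864, -0.2913, 0.3135]
orientation: [0.468, 2.887, -0.051]
force: [-0.2, -0.2, 1.3]
opening: 0.0006
gripper_force: 0.0
```

Call:
play_rows(
  increments="-4500 0 -3000 0 1; -4500 0 -3000 0 1; -4500 0 -3000 0 1; -4500 0 -3000 0 1; -4500 0 -3000 0 1; -4500 0 -3000 0 1; -4500 0 -3000 0 1",
)

```text
t: 5.2
tool_pos: [0.8546, -0.282, 0.4126]
orientation: [0.462, 2.848, -0.059]
force: [0.2, 0.1, 0.5]
opening: 0.0008
gripper_force: 0.0
```

```bash
python3 s.py
```

```text
5.2 q [-0.383  0.97   0.022  0.018  1.89  -1.624] p [ 0.8546 -0.282   0.4126] down deg 75.17 heading -18.2 F [0.2 0.1 0.5]
[[-0.917  0.316  0.243]
 [ 0.306  0.949 -0.08 ]
 [-0.256  0.001 -0.967]]
```

Call:
play_rows(
  increments="-4500 0 0 0 1",
)

```text
t: 5.3
tool_pos: [0.8707, -0.2874, 0.411]
orientation: [0.456, 2.811, -0.067]
force: [0.7, -0.3, 0.1]
opening: 0.0005
gripper_force: 0.0
```

Call:
play_rows(
  increments="-4500 0 0 0 1",
)

```text
t: 5.4
tool_pos: [0.8876, -0.2932, 0.4051]
orientation: [0.451, 2.777, -0.073]
force: [0.1, -1.0, -0.3]
opening: 0.0003
gripper_force: 0.0
```

Call:
play_rows(
  increments="-4500 0 0 0 1",
)

```text
t: 5.5
tool_pos: [0.9027, -0.2983, 0.4028]
orientation: [0.445, 2.743, -0.08]
force: [-0.4, -0.1, -0.8]
opening: 0.0006
gripper_force: 0.0
```

Call:
play_rows(
  increments="-4500 0 0 0 1",
)

```text
t: 5.6
tool_pos: [0.9169, -0.3031, 0.4035]
orientation: [0.44, 2.708, -0.087]
force: [-0.7, -0.2, 0.5]
opening: 0.0006
gripper_force: 0.0
```

Call:
play_rows(
  increments="-4500 0 0 0 1",
)

```text
t: 5.7
tool_pos: [0.9302, -0.3076, 0.4062]
orientation: [0.434, 2.672, -0.094]
force: [-0.2, -0.4, 0.1]
opening: 0.0006
gripper_force: 0.0
```

Call:
play_rows(
  increments="-4500 0 0 0 1",
)

```text
t: 5.8
tool_pos: [0.9428, -0.312, 0.4108]
orientation: [0.428, 2.636, -0.101]
force: [0.7, -0.4, 0.3]
opening: 0.0004
gripper_force: 0.0
```

```bash
python3 s.py
```

```text
5.8 q [-0.382  1.008  0.023  0.029  1.636 -1.622] p [ 0.9428 -0.312   0.4108] down deg 62.76 heading -18.2 F [ 0.7 -0.4  0.3]
[[-0.843  0.316  0.435]
 [ 0.282  0.949 -0.143]
 [-0.458  0.002 -0.889]]
```

Call:
play_rows(
  increments="-4500 0 0 0 1",
)

```text
t: 5.9
tool_pos: [0.9545, -0.3159, 0.417]
orientation: [0.422, 2.6, -0.108]
force: [-0.6, -0.5, 0.6]
opening: 0.0005
gripper_force: 0.0
```

Call:
play_rows(
  increments="-4500 0 0 0 1",
)

```text
t: 6.0
tool_pos: [0.9654, -0.3197, 0.4248]
orientation: [0.416, 2.564, -0.115]
force: [-0.3, -0.2, 0.0]
opening: 0.0008
gripper_force: 0.0
```

Call:
play_rows(
  increments="-4500 0 0 0 1",
)

```text
t: 6.1
tool_pos: [0.9754, -0.3231, 0.4342]
orientation: [0.41, 2.528, -0.121]
force: [-0.3, 0.2, 0.6]
opening: 0.0002
gripper_force: 0.0
```

Call:
play_rows(
  increments="-4500 0 0 0 1",
)

```text
t: 6.2
tool_pos: [0.9846, -0.3262, 0.4449]
orientation: [0.405, 2.492, -0.127]
force: [0.3, -0.5, -0.5]
opening: 0.0007
gripper_force: 0.0
```

Call:
play_rows(
  increments="-4500 0 0 0 1",
)

```text
t: 6.3
tool_pos: [0.9929, -0.3291, 0.4571]
orientation: [0.399, 2.457, -0.133]
force: [-0.7, -0.9, -0.2]
opening: 0.0005
gripper_force: 0.0
```

Call:
play_rows(
  increments="-4500 0 0 0 1; -4500 0 0 0 1",
)

```text
t: 6.5
tool_pos: [0.9999, -0.3316, 0.4795]
orientation: [0.392, 2.411, -0.141]
force: [-1.2, -0.5, -1.0]
opening: 0.0005
gripper_force: 0.0
```

```bash
python3 s.py
```

```text
6.5 q [-0.384  0.983  0.023  0.043  1.433 -1.623] p [ 0.9999 -0.3316  0.4795] down deg 49.66 heading -18.3 F [-1.2 -0.5 -1. ]
[[-0.723  0.316  0.615]
 [ 0.242  0.949 -0.203]
 [-0.647  0.002 -0.762]]
```

Call:
play_rows(
  increments="670 200 -207 0 1; 670 200 -207 0 1; 670 200 -207 0 1; 670 200 -207 0 1; 670 200 -207 0 1; 670 200 -207 0 1; 670 200 -207 0 1; 670 200 -207 0 1; 670 200 -207 0 1; 670 200 -207 0 1; 670 200 -207 0 1; 670 200 -207 0 1; 670 200 -207 0 1; 670 200 -207 0 1; 670 200 -207 0 1; 670 200 -207 0 1; 670 200 -207 0 1; 670 200 -207 0 1; 670 200 -207 0 1",
)

```text
t: 8.4
tool_pos: [0.4585, 0.0686, 0.2036]
orientation: [0.391, 2.416, -0.147]
force: [-0.3, 0.2, -0.0]
opening: 0.0002
gripper_force: 0.0
```

```bash
python3 s.py
python3 - <<'E'
from h import *
print(robot.calibration("wrist"))
im=robot.read_camera("wrist")
for q in ["pull_ring","next_hole","cutter"]: print(q,[(np.round(d["centre"],4),round(d["conf"],2)) for d in robot.landmark_of("wrist",q)[:2]])
print([(np.round(d["centre"],4),round(d["conf"],2)) for d in robot.recognise("wrist","pull_ring")[:2]])
np.save("w.npy",im); cv2.imwrite("pics/w1.png",cv2.resize(im,(800,600),interpolation=cv2.INTER_CUBIC))
E
```

```text
8.4 q [ 0.38  -0.893  2.456 -0.497  1.066 -0.741] p [0.4585 0.0686 0.2036] down deg 49.94 heading -18.7 F [-0.3  0.2 -0. ]
[[-0.727  0.317  0.61 ]
 [ 0.24   0.949 -0.206]
 [-0.644 -0.003 -0.765]]
{'vertical_fov': 70.99948428956806, 'cx': 254.50936720954928, 'cy': 188.60027181849168, 'rvec': array([-1.8184766 , -1.31078265, -0.70387739]), 'tvec': array([-0.20893644, -0.36862407, -0.04956928])}
pull_ring [(array([ 3.868e-01, -7.890e-02,  1.000e-04]), 0.73)]
next_hole [(array([0.5248, 0.0891, 0.0344]), 0.58)]
cutter [(array([0.7098, 0.0109, 0.0011]), 0.58)]
[(array([0.5194, 0.0445, 0.1091]), 0.6)]
```

View pics/w1.png

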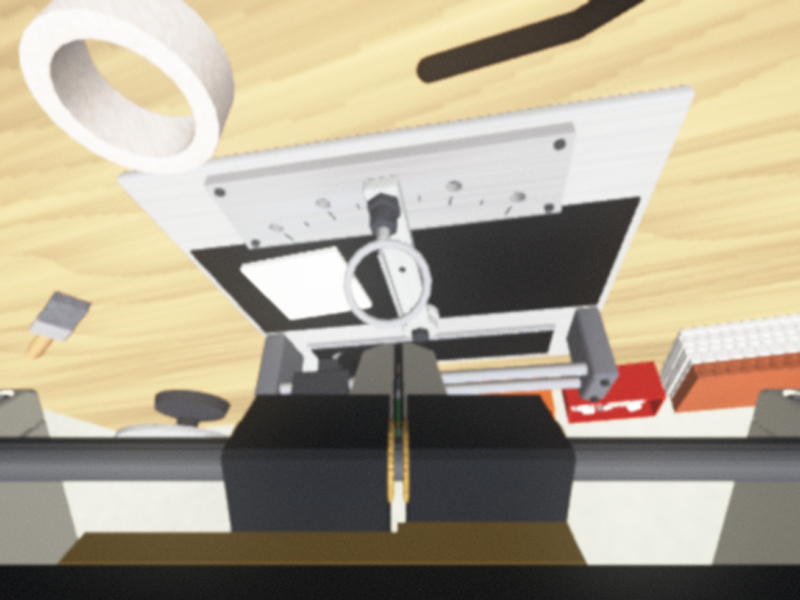

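Run:
```python
from h import *
s=robot.read_state(); p=s["tool_pos"]; M=R.from_rotvec(s["orientation"]).as_matrix()
c=ray("wrist",(388*.64,282*.64),0.113); print("ring by ray",c.round(4), "in tool mm",((c-p)@M*1000).round(1))
# pin collar / hole checks
print("next hole ray",ray("wrist",(454*.64,185*.64),0.036).round(4),"left2",ray("wrist",(518*.64,197*.64),0.036).round(4),"right1",ray("wrist",(323*.64,203*.64),0.036).round(4),"right2",ray("wrist",(276*.64,227*.64),0.036).round(4))
print("tip proj",proj("wrist",[p])/.64)
K,r,t=cam("wrist");print("cam pos",(-R.from_rotvec(r).as_matrix().T@t).round(3))
```

```text
ring by ray [0.524  0.0356 0.113 ] in tool mm [  4.8  -7.9 115.9]
next hole ray [0.5224 0.0884 0.036 ] left2 [0.5507 0.1332 0.036 ] right1 [ 0.5071 -0.0145  0.036 ] right2 [ 0.5194 -0.0655  0.036 ]
tip proj [[400.40651878 360.9419531 ]]
cam pos [0.299 0.12  0.281]
```

The wrist picture shows the pull ring centred at about (388,282) of the 800x600 image, with the closed fingertips at about (400,355). The ring works out at (0.523, 0.036, 0.113), and the hole spacing of 104 mm agrees with the given geometry. I'll advance in line with the ring's centre.

Call:
play_rows(
  increments="2 -4 40 0 1; 5 -8 75 0 1; 5 -8 75 0 1; 5 -8 75 0 1; 5 -8 75 0 1",
)

```text
t: 9.15
tool_pos: [0.4987, 0.0451, 0.1446]
orientation: [0.397, 2.414, -0.148]
force: [-0.4, 0.8, 0.7]
opening: 0.0004
gripper_force: 0.0
```

```bash
python3 s.py
python3 - <<'E'
from h import *
s=robot.read_state(); p=s["tool_pos"]; M=R.from_rotvec(s["orientation"]).as_matrix()
print(((np.array([0.523,0.036,0.113])-p)@M*1000).round(1))
im=robot.read_camera("wrist")
cv2.imwrite("pics/w2.png",cv2.resize(im,(800,600),interpolation=cv2.INTER_CUBIC))
E
```

```text
9.15 q [ 0.258 -0.71   2.471 -0.503  0.835 -0.749] p [0.4987 0.0451 0.1446] down deg 49.86 heading -18.9 F [-0.4  0.8  0.7]
[[-0.724  0.321  0.61 ]
 [ 0.244  0.947 -0.209]
 [-0.645 -0.002 -0.764]]
[ 0.5 -0.7 40.8]
```

View pics/w2.png

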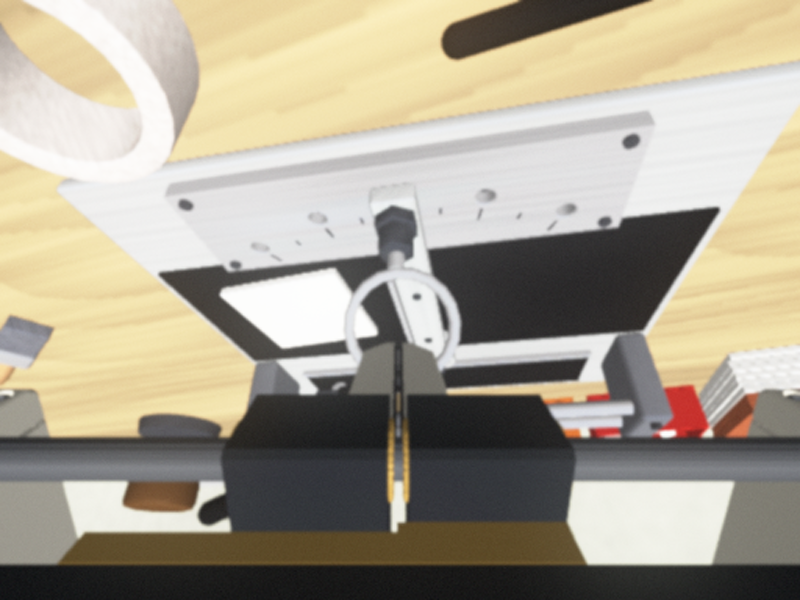

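The wrist picture shows the ring spanning x 345–461 with its bottom at y 268. The fingertips at x 400 are centred on it, so I'll go through.

Call:
play_rows(
  increments="0 0 15 0 1; 0 0 30 0 1; 0 -1 45 0 1; 0 -1 58 0 1; 0 -1 58 0 1; 0 -1 58 0 1",
)

```text
t: 9.8
tool_pos: [0.5332, 0.0327, 0.0994]
orientation: [0.395, 2.415, -0.148]
force: [0.6, 0.2, -0.7]
opening: 0.0004
gripper_force: 0.0
```

```bash
python3 s.py
python3 - <<'E'
from h import *
im=robot.read_camera("wrist")
cv2.imwrite("pics/w3.png",cv2.resize(im,(800,600),interpolation=cv2.INTER_CUBIC))
E
```

```text
9.8 q [ 0.192 -0.499  2.433 -0.555  0.654 -0.704] p [0.5332 0.0327 0.0994] down deg 49.91 heading -18.8 F [ 0.6  0.2 -0.7]
[[-0.725  0.32   0.609]
 [ 0.243  0.947 -0.208]
 [-0.644 -0.003 -0.765]]
```

View pics/w3.png

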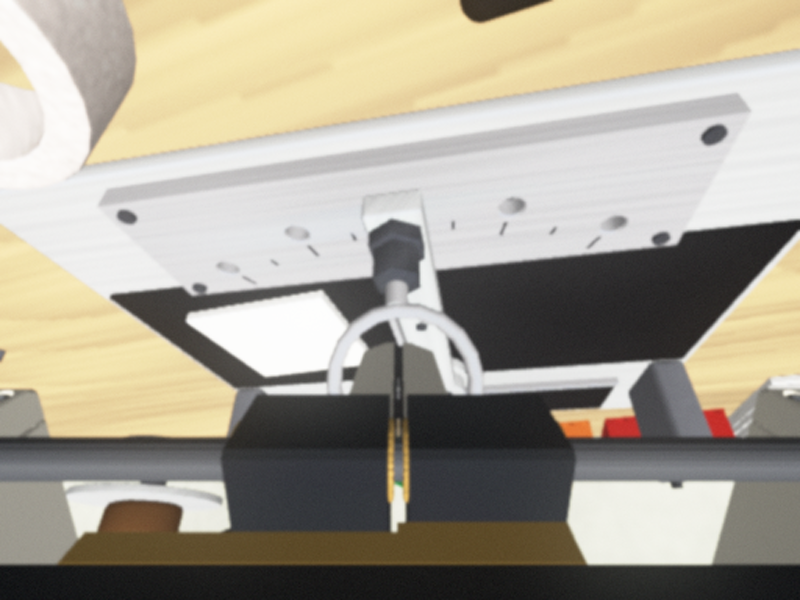

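The wrist picture shows the collar at (397,255) and the fingertips (400,345) through the ring, which spans x 330–480. There is no contact force. I'll seat under the top arc next, then lift.

Call:
play_rows(
  increments="-3 0 0 0 1; -5 0 0 0 1; -6 0 -1.5 0 1; -7 0 -2.5 0 1; -7 0 -2.5 0 1",
)

```text
t: 10.35
tool_pos: [0.5367, 0.0312, 0.105]
orientation: [0.396, 2.416, -0.148]
force: [-0.6, 0.6, -0.4]
opening: 0.0006
gripper_force: 0.0
```

Call:
play_rows(
  increments="-1.3 0 -1.5 0 1; -2.6 0 -3 0 1; -2.6 0 -3 0 1",
)

```text
t: 10.65
tool_pos: [0.5363, 0.0312, 0.1083]
orientation: [0.396, 2.417, -0.149]
force: [-0.1, 0.6, -0.9]
opening: 0.0007
gripper_force: 0.7
```

```bash
python3 s.py
```

```text
10.65 q [ 0.186 -0.506  2.419 -0.535  0.671 -0.731] p [0.5363 0.0312 0.1083] down deg 50.01 heading -18.9 F [-0.1  0.6 -0.9]
[[-0.726  0.32   0.608]
 [ 0.243  0.947 -0.208]
 [-0.643 -0.003 -0.766]]
```

Call:
play_rows(
  increments="-1 0 -1.2 0 1; -1.9 0 -2.3 0 1; -1.9 0 -2.3 0 1",
)

```text
t: 10.95
tool_pos: [0.5357, 0.0311, 0.1104]
orientation: [0.396, 2.418, -0.149]
force: [-1.4, 0.6, -4.9]
opening: 0.0003
gripper_force: 2.4
```

Call:
play_rows(
  increments="-1 0 -1.2 0 1; -1.9 0 -2.3 0 1; -1.9 0 -2.3 0 1",
)

```text
t: 11.25
tool_pos: [0.5354, 0.031, 0.113]
orientation: [0.396, 2.419, -0.15]
force: [-3.4, 2.0, -9.7]
opening: 0.0003
gripper_force: 4.4
```

```bash
python3 s.py
```

```text
11.25 q [ 0.186 -0.518  2.416 -0.525  0.685 -0.744] p [0.5354 0.031  0.113 ] down deg 50.12 heading -19.0 F [-3.4  2.  -9.7]
[[-0.728  0.321  0.606]
 [ 0.243  0.947 -0.209]
 [-0.641 -0.004 -0.767]]
```

Call:
play_rows(
  increments="-1.3 0 -1.5 0 1; -2.6 0 -3.1 0 1; -3.9 0 -4.6 0 1; -3.9 0 -4.6 0 1",
)

```text
t: 11.65
tool_pos: [0.5357, 0.031, 0.1196]
orientation: [0.396, 2.419, -0.15]
force: [-5.1, 1.7, -12.7]
opening: 0.0006
gripper_force: 5.9
```

Call:
play_rows(
  increments="-1.3 0 -1.5 0 1; -2.6 0 -3.1 0 1; -3.2 0 -3.8 0 1; -3.2 0 -3.8 0 1",
)

```text
t: 12.05
tool_pos: [0.5356, 0.031, 0.1244]
orientation: [0.396, 2.419, -0.15]
force: [-5.5, 0.7, -15.0]
opening: 0.0006
gripper_force: 7.0
```

```bash
python3 s.py
python3 - <<'E'
from h import *
im=robot.read_camera("wrist")
cv2.imwrite("pics/w4.png",cv2.resize(im,(800,600),interpolation=cv2.INTER_CUBIC))
E
```

```text
12.05 q [ 0.186 -0.539  2.407 -0.508  0.711 -0.767] p [0.5356 0.031  0.1244] down deg 50.1 heading -19.0 F [ -5.5   0.7 -15. ]
[[-0.727  0.321  0.607]
 [ 0.243  0.947 -0.209]
 [-0.641 -0.004 -0.767]]
```

View pics/w4.png

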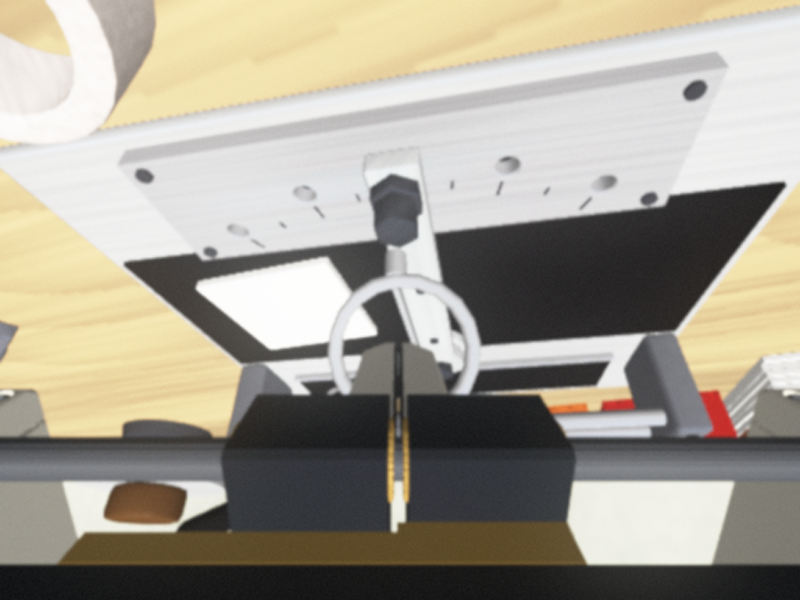

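```bash
cat > m.py <<'E'
from h import *
piv=np.array([.7059,.0086,0]); psi=np.radians(-8.5)
def fr(th):  # fence x axis, y axis
    a=psi-th; return np.array([np.cos(a),np.sin(a),0]),np.array([-np.sin(a),np.cos(a),0])
def ringc(th,L): return piv-0.186*fr(th)[0]+[0,0,.113+L]
def ringpts(th,L,rad):
    x,y=fr(th); u=x*.5+np.array([0,0,np.sqrt(3)/2]); p=np.linspace(0,2*np.pi,72)
    return ringc(th,L)+rad*(np.outer(np.cos(p),u)+np.outer(np.sin(p),y))
E
python3 - <<'E'
from m import *
for L in [0,.004,.008,.012,.016]:
    q=proj("wrist",ringpts(0,L,.031))/.64; print(L,"top-row min",q[:,1].min().round(1),"x",q[:,0].min().round(1),q[:,0].max().round(1))
s=robot.read_state(); p=s["tool_pos"]; M=R.from_rotvec(s["orientation"]).as_matrix()
print("ring centre in tool",((ringc(0,.012)-p)@M*1000).round(1))
for th in [.09,.18,.262]:
    d=ringc(th,0)-ringc(0,0); print(th,(d*1000).round(1),"tool",(d@M*1000).round(1))
E
```

```text
0 top-row min 248.7 x 330.7 476.2
0.004 top-row min 256.1 x 329.9 477.2
0.008 top-row min 263.6 x 329.0 478.2
0.012 top-row min 271.4 x 328.1 479.2
0.016 top-row min 279.3 x 327.2 480.3
ring centre in tool [10.8  0.4 -9.9]
0.09 [ 3.2 16.4  0. ] tool [ 1.7 16.6 -1.5]
0.18 [ 7.9 32.5  0. ] tool [ 2.2 33.3 -2. ]
0.262 [13.4 46.7  0. ] tool [ 1.6 48.5 -1.6]
```

The wrist picture shows the ring's lower edge at (397,273), which matches the model for about 12.5 mm of lift with the fingers centred. The pin is clear, so I'll swing along the arc.

Call:
play_rows(
  increments="0.6 5.5 -0.5 0 1; 1.2 11 -1 0 1; 1.7 16.6 -1.5 0 1; 2 22 -1.8 0 1; 2.1 27.5 -2 0 1; 2.2 33.3 -2 0 1; 2.2 33.3 -2 0 1",
)

```text
t: 12.8
tool_pos: [0.5423, 0.0641, 0.1228]
orientation: [0.397, 2.422, -0.149]
force: [-13.6, 3.8, -13.6]
opening: 0.0004
gripper_force: 9.8
```

```bash
python3 s.py
```

```text
12.8 q [ 0.277 -0.457  2.355 -0.579  0.732 -0.633] p [0.5423 0.0641 0.1228] down deg 50.26 heading -19.0 F [-13.6   3.8 -13.6]
[[-0.729  0.321  0.604]
 [ 0.244  0.947 -0.208]
 [-0.639 -0.004 -0.769]]
```

Call:
play_rows(
  increments="-0.1 4 -0.3 0 1; -0.2 8 -0.5 0 1; -0.4 12 -0.8 0 1; -0.4 14.9 -1 0 1; -0.4 14.9 -1 0 1",
)

```text
t: 13.3
tool_pos: [0.5466, 0.0784, 0.1236]
orientation: [0.397, 2.422, -0.149]
force: [-15.2, 5.4, -14.0]
opening: 0.0004
gripper_force: 11.8
```

```bash
python3 s.py
python3 - <<'E'
from m import *
im=robot.read_camera("wrist")
for L in [.006,.009,.012]:
  for th in [.24,.262,.28]:
    q=proj("wrist",ringpts(th,L,.031))/.64; print(L,th,"top-row min",q[:,1].min().round(1),"x",q[:,0].min().round(1),q[:,0].max().round(1))
print("hole",proj("wrist",piv+[0,0,.036]-.2*fr(.262)[0])/.64)
cv2.imwrite("pics/w5.png",cv2.resize(im,(800,600),interpolation=cv2.INTER_CUBIC))
E
```

```text
13.3 q [ 0.313 -0.42   2.328 -0.604  0.743 -0.583] p [0.5466 0.0784 0.1236] down deg 50.28 heading -19.0 F [-15.2   5.4 -14. ]
[[-0.729  0.321  0.604]
 [ 0.244  0.947 -0.208]
 [-0.639 -0.004 -0.769]]
0.006 0.24 top-row min 264.6 x 317.3 465.8
0.006 0.262 top-row min 265.0 x 327.1 475.0
0.006 0.28 top-row min 265.5 x 335.2 482.4
0.009 0.24 top-row min 270.3 x 316.5 466.4
0.009 0.262 top-row min 270.7 x 326.4 475.7
0.009 0.28 top-row min 271.2 x 334.5 483.2
0.012 0.24 top-row min 276.1 x 315.7 467.0
0.012 0.262 top-row min 276.5 x 325.7 476.4
0.012 0.28 top-row min 277.0 x 333.9 484.0
hole [[404.11637655 177.83565794]]
```

View pics/w5.png

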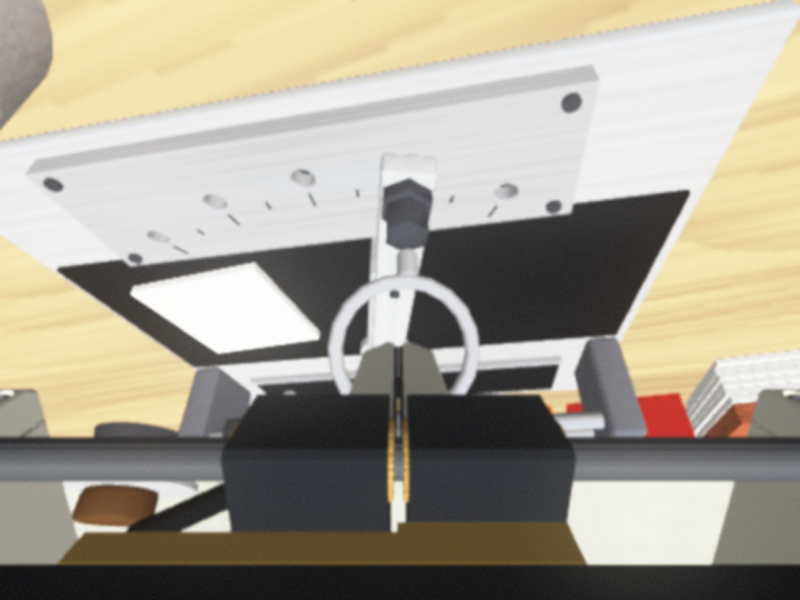

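The wrist picture shows the ring at x 329–480 with its lower edge at y 275. That matches a fence angle of about 0.264 and a lift of about 11.5 mm. I'll lower in steps and watch the force.

Call:
play_rows(
  increments="1 0 1.1 0 1; 1.9 0 2.3 0 1; 2.6 0 3.1 0 1; 2.6 0 3.1 0 1",
)

```text
t: 13.75
tool_pos: [0.5467, 0.0783, 0.1198]
orientation: [0.397, 2.421, -0.149]
force: [-16.5, 5.9, -12.0]
opening: 0.0008
gripper_force: 11.8
```

Call:
play_rows(
  increments="1 0 1.1 0 1; 1.9 0 2.3 0 1; 1.9 0 2.3 0 1",
)

```text
t: 14.05
tool_pos: [0.5468, 0.0783, 0.117]
orientation: [0.397, 2.421, -0.149]
force: [-18.2, 6.4, -11.3]
opening: 0.0005
gripper_force: 11.7
```

```bash
python3 s.py
```

```text
14.05 q [ 0.313 -0.408  2.333 -0.615  0.728 -0.568] p [0.5468 0.0783 0.117 ] down deg 50.24 heading -19.0 F [-18.2   6.4 -11.3]
[[-0.729  0.321  0.605]
 [ 0.244  0.947 -0.208]
 [-0.64  -0.004 -0.769]]
```

Still loaded at about 5 mm of lift, so the pin has entered the hole. Carry on down.

Call:
play_rows(
  increments="1.2 0 1.1 0 1; 2.4 0 2.3 0 1; 2.4 0 2.3 0 1",
)

```text
t: 14.35
tool_pos: [0.5468, 0.0784, 0.1142]
orientation: [0.397, 2.42, -0.149]
force: [-17.4, 6.2, -9.1]
opening: 0.0003
gripper_force: 11.0
```

Call:
play_rows(
  increments="1.2 0 1.1 0 1; 2.4 0 2.3 0 1; 3.5 0 3 0 1; 3.5 0 3 0 1",
)

```text
t: 14.75
tool_pos: [0.5483, 0.0793, 0.1125]
orientation: [0.396, 2.415, -0.146]
force: [-10.9, 4.0, -6.2]
opening: 0.0004
gripper_force: 6.1
```

```bash
python3 s.py
```

```text
14.75 q [ 0.314 -0.397  2.337 -0.63   0.711 -0.549] p [0.5483 0.0793 0.1125] down deg 49.92 heading -18.7 F [-10.9   4.   -6.2]
[[-0.725  0.319  0.61 ]
 [ 0.244  0.948 -0.206]
 [-0.644 -0.001 -0.765]]
```

Call:
play_rows(
  increments="2 0 0 0 1; 4 0 0 0 1; 6 0 0 0 1; 6 0 0 0 1",
)

```text
t: 15.15
tool_pos: [0.5455, 0.0804, 0.1106]
orientation: [0.395, 2.412, -0.146]
force: [0.1, -0.5, -0.5]
opening: 0.0003
gripper_force: 0.0
```

```bash
python3 s.py
python3 - <<'E'
from m import *
s=robot.read_state(); p=s["tool_pos"]; M=R.from_rotvec(s["orientation"]).as_matrix()
print("ring centre in tool",((ringc(.264,0)-p)@M*1000).round(1))
E
```

```text
15.15 q [ 0.321 -0.402  2.347 -0.641  0.71  -0.534] p [0.5455 0.0804 0.1106] down deg 49.72 heading -18.7 F [ 0.1 -0.5 -0.5]
[[-0.723  0.319  0.613]
 [ 0.243  0.948 -0.207]
 [-0.647 -0.001 -0.763]]
ring centre in tool [ 6.4 -0.6 -8.5]
```

Free of load. I'll centre the fingers in the ring and withdraw along their axis.

Call:
play_rows(
  increments="3 -0.3 0 0 1; 6 -0.6 0 0 1; 6 -0.6 -10 0 1; 6 -0.6 -22 0 1; 6 -0.6 -36 0 1; 6 -0.6 -50 0 1; 6 -0.6 -65 0 1; 6 -0.6 -80 0 1; 6 -0.6 -80 0 1; 6 -0.6 -80 0 1",
)

```text
t: 16.15
tool_pos: [0.4906, 0.0975, 0.1653]
orientation: [0.395, 2.415, -0.148]
force: [-0.5, -0.2, -0.6]
opening: 0.0004
gripper_force: 0.0
```

```bash
python3 s.py
python3 - <<'E'
from m import *
im=robot.read_camera("wrist")
for L in [0,.008]:
  for th in [.25,.262,.275]:
    q=proj("wrist",ringpts(th,L,.031))/.64; print(L,th,"rows",q[:,1].min().round(1),"x",q[:,0].min().round(1),q[:,0].max().round(1))
cv2.imwrite("pics/w6.png",cv2.resize(im,(800,600),interpolation=cv2.INTER_CUBIC))
E
```

```text
16.15 q [ 0.43  -0.652  2.399 -0.583  0.935 -0.574] p [0.4906 0.0975 0.1653] down deg 49.92 heading -18.8 F [-0.5 -0.2 -0.6]
[[-0.726  0.319  0.61 ]
 [ 0.243  0.948 -0.208]
 [-0.644 -0.003 -0.765]]
0 0.25 rows 262.6 x 345.2 448.9
0 0.262 rows 262.8 x 349.0 452.5
0 0.275 rows 263.0 x 353.0 456.3
0.008 0.25 rows 273.3 x 344.2 449.8
0.008 0.262 rows 273.5 x 348.0 453.4
0.008 0.275 rows 273.7 x 352.2 457.3
```

View pics/w6.png

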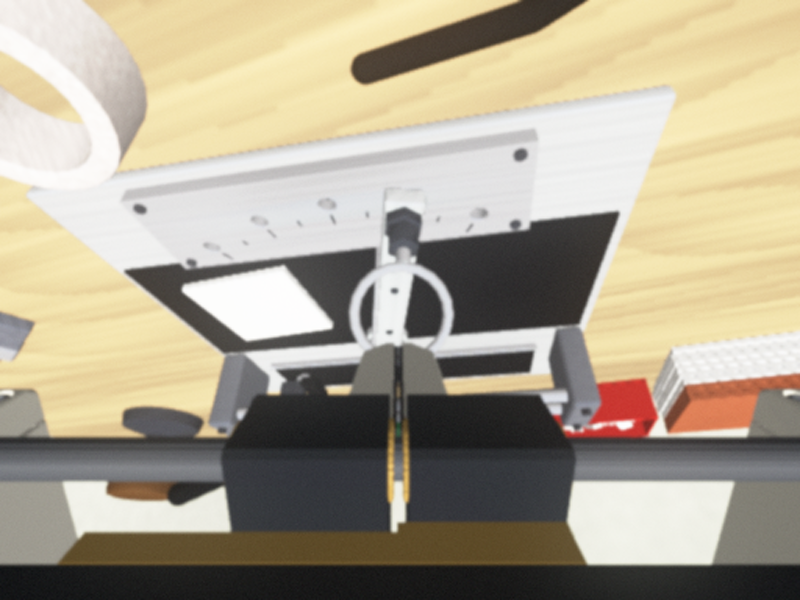

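The ring sits at x 349–453 with its lower edge at y 262, which matches the pin fully home (lift 0) at an angle of 0.262. The fingers are clear of it and the tile, tape and nippers show no sign of having been disturbed.

```bash
python3 -c "
from plant import robot
print(robot.close_job())"
```

```text
the job is handed in; nothing more can be done
None
```

The fence is one hole to the left with the index pin fully home and the ring free; the last wrist picture matched lift 0 at 0.262 rad, and I handed the job in at about 16 s.

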